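# Point out the specimen and where it goes

## Robot

A 6-joint arm with a two-finger parallel gripper is mounted at the origin on the work surface. World frame = base frame: x ahead of the robot, y to its left, z up, the work surface at z = 0. Lengths are in m, angles in rad, forces in N, time in s.
With the tool pointing down it reaches from about 0.35 to 0.85 m from the base axis. Payload 8.1 kg.
Tool frame: the origin (TCP) lies at the very end of the fingers, on their centre line; the grasp point (between the pads) lies 19 mm behind it; z points along the fingers, y is the line along which they close (so a half turn about z gives the same grasp; the last joint's range is limited). The gripper opens to 93 mm and grips with 3 to 60 N. Pads are 15 mm wide; open, the fingers measure 128 mm over their backs; the gripper's body (75 mm by 188 mm) begins 65 mm behind the grasp point.
Start: joints at [1.257, 0.13, 1.488, -0, 1.523, -0.085], TCP at [0.136, 0.584, 0.181] pointing down, gripper open.
Joint ranges: [-2.96, 2.96], [-0.89, 2.26], [0.02, 2.5], [-1.34, 4.48], [0, 2.73], [-2.66, 2.66]. Speed limits (rad/s): [2.39, 2.39, 2.79, 3.14, 3.14, 3.14].

## Interface

Orientations are given as a rotation vector (axis times angle).
In Python, from plant import robot gives the robot as it stands. The module is installed in compiled form; this text tells all that it offers.
- The arm moves only by the tool play_rows, never from a script. Its argument "increments" is text: rows parted by semicolons, each of 5 numbers parted by spaces: the shift along the tool's x, y, z in mm, then the turn about the tool's z in degrees, then the closure, from -1 (fully open) to 1 (shut). In form: dx dy dz yaw claw; .... A call has 1 to 20 rows; each row is the pose to reach, as a shift and turn from the pose commanded when the call began, along the tool's axes at that moment; what a row does not reach only later rows make up. A row lasts 1/10 s, in which the tool goes at most 50 mm and 8.59 degrees, less where a joint would pass 70% of its speed; a pose out of reach is approached as far as the arm can. A call with a gripper value outside its range is refused whole. The fingers move at their own pace and stop on an object; "force" is the grip in N (left out, the last holds). Time passes only in rows, so rows that repeat a pose let the fingers close. It gives the time, the measured TCP pose, the force, the opening and the grip force at its end, in the units of the state.
- robot.read_state(): the state, without advancing time (a new reading comes with each control period).
- robot.read_camera(name): name is "scene" or "top"; returns the picture (384x512x3 uint8, blue, green, red); there is no depth.
- robot.calibration(name): a dict with "vertical_fov" (degrees; the focal length in pixels is half the picture's height over the tangent of half this angle, whatever the lens; pixels are square), "cx", "cy" (the principal point, pixels), "D" ([k1, k2, p1, p2, k3] as OpenCV has them; the pictures are not rectified), "rvec" (rotation vector, rad) and "tvec" (3), from world to camera coordinates, as OpenCV has them. Camera axes: x right, y down, z forward; pixel columns grow to the right and rows downward; lengths in m; the calibration is good to about 2 mm. A picture is of the moment at which its call begins. calibration takes no time and is no camera call.
- robot.close_job(): hands the job in; it is judged then, once.
Trained networks look in the newest picture that a camera, given by its name, has taken for a name from the list of things; names that differ only in an ending like _2 or _b are one class to them, and where a whole thing is asked for, a point or a joint stands for the part that bears it (a point fixed in the world has none). Each returns a list of dicts, best first, with "conf" (0 to 1); they miss things now and then, are a little off and sometimes report something else, mostly with a low value. They report only what shows in the picture. A call takes as long as a camera call. They do not tell look-alikes from the thing itself.
- robot.recognise(camera, query): "centre" ([x, y, z] in m, in world coordinates, good to about 4 mm: the middle of the surface that is visible of it).
- robot.regions_of(camera, query): "pixels" (384x512 bool, what is visible of it).
- robot.landmark_of(camera, query): "centre" ([x, y, z] in m, in world coordinates, good to about 4 mm: a listed point, or the origin of a listed thing).
The state is a dict: "t": time; "q": joint angles; "dq": joint speeds; "joint_torque": joint torques, N m; "tool_pos": TCP position; "orientation": TCP orientation; "force": force on the tool from outside, world axes, zero at the start; "wrist_torque": the same for the moment, N m; "opening": finger opening in m; "gripper_force": force on a finger pad.
Only numpy, scipy, OpenCV 4.12 (cv2) and the standard library are available. Lean on these libraries where they do the work, as an engineer would, in place of code of your own. Each camera call takes 0.05 s, during which the arm holds its last target. There are 200 camera calls.

## Task

Record a short loading instruction for the next shift: press the large round button on the control box to start the recording, then point at the square specimen in the tray, fingertips two or three centimetres straight above its middle, and stay there for two full seconds; then point in the same way, again for two full seconds, at the round opening in the microscope's stage where it will be laid. Do not touch the tray, anything in it or the microscope, do not point closely at the other things in the tray, leave the small button alone and push nothing else out of its place.

Things in the scene. Friction and masses are not known exactly. Their poses are not given: they have to be found in the camera images.
- square: Black resin block, loose, 24 mm tall, standing in one compartment of the tray, with a tiny steel inlay on top. Origin: centre of its underside, z up; SQUARE seen from above, 38 x 38 mm. The specimen to be pointed at; the compartment changes. The middle of its top is 24 mm above the origin.
- oblong: Black resin block, loose, 24 mm tall, standing in one compartment of the tray, with a tiny steel inlay on top. Origin: centre of its underside, z up; narrow rectangle seen from above, 46 x 18 mm. Not wanted.
- big_round: Black resin block, loose, 24 mm tall, standing in one compartment of the tray, with a tiny steel inlay on top. Origin: centre of its underside, z up; round, 46 mm across. Not wanted.
- small_round: Black resin block, loose, 24 mm tall, standing in one compartment of the tray, with a tiny steel inlay on top. Origin: centre of its underside, z up; round, 25 mm across. Not wanted.
- objective: Bare steel microscope objective standing loose in the tray, 26 mm across, tapering to 10 mm at its top, 34 mm tall. Origin: centre of its underside.
- tray: White fixed specimen tray, 130 (x) x 190 (y) mm, 14 mm tall, walls and floor 4 mm, 2 x 3 compartments, one of them empty. Origin: centre of its underside on the table. The tray and the microscope may change sides.
- scope: White compact inverted microscope, fixed on the table, foot 220 (x) x 170 (y) mm, with black focus knobs at both sides (180 mm overall), and a flat open black stage on top whose surface is 165 mm above the table; nothing stands above the stage but a 4 mm thick stop near its far edge. Origin: centre of its underside.
- opening (a point): Centre of the round opening (34 mm wide, edged by a flat aluminium ring 54 mm across) in the middle of the black microscope stage (160 x 150 mm), where a specimen is laid; the point is level with the ring's top, 167 mm above the table. The stage can slide sideways (microscope's y) against about 4 N, starts anywhere within 20 mm of the middle and must stay as it is.
- control_box: Grey fixed desk control box, 130 (x) x 80 (y) mm, 30 mm tall, standing between tray and microscope. On top: the large button at its robot end; the small button and a fixed black dial (22 mm across, 12 mm tall) at its far end. Origin: centre of its underside.
- record_top (a point): Centre of the top of the LARGE round recording button, 30 mm across, on the control box; faces up.
- record (a joint): Travel of the large button in m: 0 out, 0.006 fully down; a spring, about 5 N fully down, brings it back. It counts as pressed beyond 0.004.
- lamp (a joint): Travel of the SMALL button (14 mm across, 75 mm beyond the large one on the control box) in m: 0 out, 0.005 down, about 5 N. To be left alone.
- oil_bottle: Loose small bottle, 32 mm across, 70 mm tall, bystander. Origin: centre of its underside.
- jar: Loose jar, 60 mm across, 60 mm tall, bystander. Origin: centre of its underside.
- slide_box: Loose cardboard box, 80 x 35 mm, 30 mm tall, bystander. Origin: centre of its underside.
- screwdriver: Loose screwdriver, 140 mm long, lying on the table, bystander.
- mouse: Loose black computer mouse, 100 x 58 mm, 25 mm tall, bystander.
- cup: Loose white cup, 70 mm across, 80 mm tall, bystander.
Not all that is in view belongs to the job. What is shaped like the big_round but blue, brown or red is not meant.

How it is judged:
By the outcome, as a careful person would: the job done as asked, in the order asked, and still so for the second after the job is handed in, with the robot touching nothing.
It also fails if it takes over 59 s, if anything falls off the work surface, if the arm or the gripper's body presses on something with over 40 N, if the wrist force passes 120 N, or if a joint passes its speed limit or range.

## Working session

There is one attempt and no reset: what is moved stays moved. The work goes in short steps, Python scripts to look and compute and a tool call to move; the robot and the scene stay as the last step left them, time stands still between calls to the robot, and variables do not carry over. Pictures are saved under pics/ and viewed, at most 10 in all, crops included, and the job is handed in when it is done.

Besides the shell and the picture viewer there is one more tool, called after "Call:" in YAML: its name, and indented under it one key for each argument. play_rows: Moves the arm, as the interface text tells. Its arguments: {"type":"object","properties":{"increments":{"type":"string"},"force":{"type":"number"}},"required":["increments"]}

```bash
mkdir -p pics; python3 - <<'E'
from plant import robot
import cv2,numpy as np
for c in ("top","scene"):
    im=robot.read_camera(c); cv2.imwrite(f"pics/{c}0.png",im)
    for q in ("square","opening","record_top","tray","scope","control_box","big_round","oblong","small_round","objective","oil_bottle","jar","cup"):
        try: print(c,q,[(np.round(d["centre"],3).tolist(),round(d["conf"],2)) for d in robot.landmark_of(c,q)[:3]])
        except Exception as e: print(c,q,e)
s=robot.read_state();print(s)
E
```

```text
top square [([0.53, 0.197, 0.004], 0.44)]
top opening [([0.502, -0.251, 0.163], 0.78), ([0.554, 0.325, 0.003], 0.48)]
top record_top [([0.516, -0.034, 0.048], 0.4)]
top tray [([0.546, 0.26, -0.001], 0.94)]
top scope [([0.506, -0.243, -0.002], 0.97), ([0.529, 0.191, 0.006], 0.26)]
top control_box [([0.55, -0.032, -0.001], 0.61)]
top big_round [([0.556, 0.328, 0.001], 0.57), ([0.596, 0.421, 0.0], 0.48), ([0.449, 0.421, 0.001], 0.43)]
top oblong [([0.592, 0.203, 0.004], 0.36)]
top small_round [([0.498, 0.307, 0.008], 0.46)]
top objective [([0.506, -0.242, -0.006], 0.67), ([0.517, 0.254, 0.002], 0.46)]
top oil_bottle [([0.709, 0.091, 0.001], 0.44)]
top jar [([0.738, -0.089, 0.0], 0.72)]
top cup [([0.466, -0.502, -0.0], 0.74)]
scene square [([0.552, -0.032, 0.005], 0.71), ([0.528, 0.189, 0.008], 0.57)]
scene opening [([0.51, -0.25, 0.167], 0.66)]
scene record_top [([0.519, -0.032, 0.052], 0.38)]
scene tray [([0.55, 0.257, 0.002], 0.87)]
scene scope []
scene control_box [([0.52, 0.535, -0.002], 0.73), ([0.548, -0.034, 0.003], 0.71)]
scene big_round [([0.599, 0.423, -0.002], 0.78), ([0.557,
[... 334 characters left out ...]
]
{'t': 1.4, 'q': array([ 1.25661010e+00,  1.30407864e-01,  1.48821965e+00, -2.84256851e-05,
        1.52300777e+00, -8.54031268e-02]), 'dq': array([ 1.36262489e-03,  4.87330389e-04, -4.18284925e-04,  2.64511476e-05,
       -2.72802530e-03, -3.03726461e-04]), 'joint_torque': array([-1.02674705e-04, -5.59750557e+01, -4.92046165e+01,  7.67839816e-02,
        2.26838625e-02,  6.10231541e-05]), 'tool_pos': array([0.13606364, 0.58435723, 0.18121972]), 'orientation': array([ 3.58584079e-01,  3.12104152e+00, -7.44745307e-05]), 'force': array([-0.0874637 , -0.53225751, -0.58020302]), 'wrist_torque': array([ 0.0330163 ,  0.02239121, -0.01063289]), 'gripper_force': 0.0, 'opening': 0.09318075956317026}
```

View pics/top0.png

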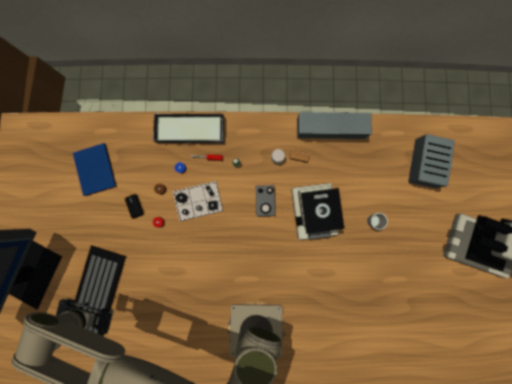

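View pics/scene0.png

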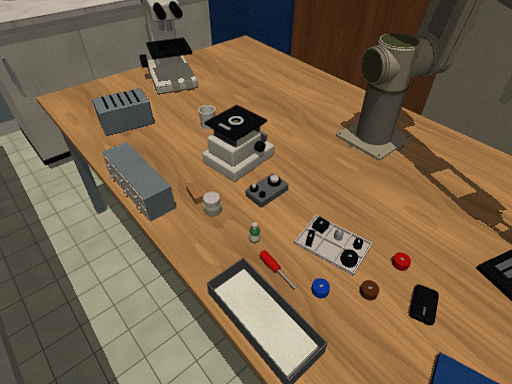

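```bash
python3 - <<'E'
import cv2,numpy as np
a=cv2.imread("pics/top0.png");b=cv2.imread("pics/scene0.png")
C=lambda im,x,y,w,h:cv2.resize(im[y:y+h,x:x+w],(400,300),interpolation=cv2.INTER_CUBIC)
m=np.vstack([np.hstack([C(a,165,170,72,54),C(b,290,205,96,72)]),np.hstack([C(a,230,170,72,54),C(b,235,160,72,54)])])
cv2.imwrite("pics/m.png",m)
from plant import robot
for c in ("top","scene"):
    k=robot.calibration(c);h=384;f=h/2/np.tan(np.radians(k["vertical_fov"])/2)
    K=np.array([[f,0,k["cx"]],[0,f,k["cy"]],[0,0,1]])
    P=np.array([[.53,.193,.028],[.513,-.033,.05],[.588,-.033,.04],[.506,-.25,.167]])
    print(c,cv2.projectPoints(P,np.array(k["rvec"]),np.array(k["tvec"]),K,np.array(k["D"]))[0].reshape(-1,2).round(1).tolist(), f)
E
```

```text
top [[211.0, 204.5], [264.5, 208.9], [264.6, 191.1], [321.7, 210.5]] 352.9785969355134
scene [[321.3, 222.6], [275.4, 177.1], [258.5, 189.0], [236.3, 119.7]] 359.8981682948074
```

View pics/m.png

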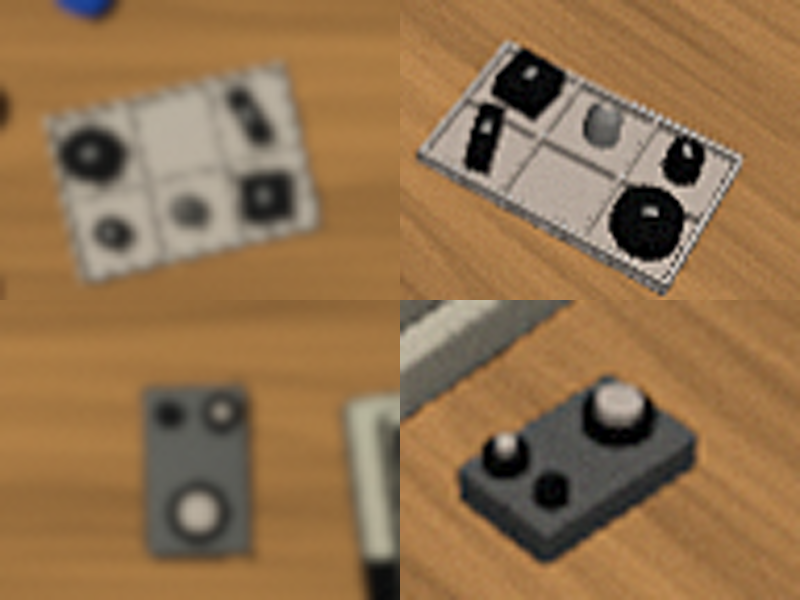

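```bash
cat > h.py <<'E'
from plant import robot
import cv2,numpy as np
def ray(c,uv,z):
    k=robot.calibration(c);f=192/np.tan(np.radians(k["vertical_fov"])/2)
    K=np.array([[f,0,k["cx"]],[0,f,k["cy"]],[0,0,1]])
    n=cv2.undistortPoints(np.array([[uv]],float),K,np.array(k["D"]))[0,0]
    R=cv2.Rodrigues(np.array(k["rvec"],float))[0];o=-R.T@np.array(k["tvec"]).ravel();d=R.T@np.array([*n,1])
    return (o+d*(z-o[2])/d[2]).round(4)
def cen(g,x0,y0,x1,y1,t,dark=False):
    p=g[y0:y1,x0:x1].astype(float);w=np.clip(t-p if dark else p-t,0,None)
    ys,xs=np.mgrid[y0:y1,x0:x1];return (w*xs).sum()/w.sum(),(w*ys).sum()/w.sum()
E
python3 - <<'E'
from h import *
a=cv2.imread("pics/top0.png",0);b=cv2.imread("pics/scene0.png",0)
J=[("sq inlay","scene",b,(318,219,325,226),90,False,.028),("sq block","top",a,(207,199,220,212),80,True,.026),
("rec","top",a,(259,202,273,215),140,False,.048),("rec","scene",b,(268,173,281,182),150,False,.048),
("lamp","top",a,(267,186,273,193),140,False,.040),("lamp","scene",b,(251,182,256,188),150,False,.040),
("open","top",a,(311,200,333,221),100,False,.167),("open","scene",b,(226,113,247,127),100,False,.167)]
for n,c,g,r,t,d,z in J:
    uv=cen(g,*r,t,d);print(n,c,np.round(uv,1),ray(c,uv,z))
print(a[200:222,311:333:1]);
E
```

```text
sq inlay scene [320.9 222. ] [0.5292 0.1907 0.028 ]
sq block top [212.7 205.2] [0.5272 0.1858 0.026 ]
rec top [265.  207.8] [ 0.5178 -0.0353  0.048 ]
rec scene [274.  177.6] [ 0.517  -0.0355  0.048 ]
lamp top [nan nan] [nan nan nan]
lamp scene [253.5 185. ] [ 0.588  -0.0588  0.04  ]
open top [321.7 210.2] [ 0.5072 -0.2501  0.167 ]
open scene [235.5 119.9] [ 0.5087 -0.2507  0.167 ]
[[ 18  17  18  21  23  22  20  21  19  19  19  17  17  16  15  16  17  16
   16  16  15  16]
 [ 18  16  18  17  17  17  17  19  18  19  22  20  20  19  18  17  16  16
   15  17  13  15]
 [ 16  19  17  16  18  16  18  22  28  38  44  46  43  38  32  23  19  15
   17  15  17  15]
 [ 19  17  16  17  17  19  26  45  68  84  93  97  94  87  71  52  31  21
   17  15  16  16]
 [ 18  17  18  17  18  28  50  83 117 135 141 143 142 137 121  96  67  38
   20  17  16  15]
 [ 17  17  18  18  25  47  84 121 147 154 151 150 150 151 149 137 109  68
   35  18  15  15]
 [ 16  17  17  21  40  79 118 144 149 137 119 110 114 126 142 150 137 101
   57  26  18  15]
 [ 17  17  18  26  59 107 141 146 130 104  79  64  66  83 109 135
[... 776 characters left out ...]
6  17  16  17  20  32  56  91 119 138 146 148 149 144 129 108  78  48
   27  16  16  16]
 [ 17  17  16  17  18  18  31  49  71  92 102 107 108 101  82  59  40  25
   17  17  18  15]
 [ 18  16  15  17  17  16  19  25  33  43  50  54  55  49  37  28  19  17
   15  17  16  16]
 [ 16  16  17  16  16  17  16  17  18  21  22  24  25  21  20  18  16  14
   16  15  16  14]
 [ 17  16  18  16  16  17  16  17  15  17  14  16  19  16  16  16  16  16
   16  17  16  15]
 [ 16  17  16  17  16  17  17  16  14  16  18  18  17  16  16  15  16  16
   18  17  16  16]]h.py:11: RuntimeWarning: invalid value encountered in scalar divide
  ys,xs=np.mgrid[y0:y1,x0:x1];return (w*xs).sum()/w.sum(),(w*ys).sum()/w.sum()
```

Call:
play_rows:
  increments: "-10 -10 0 0 1; -31 -31 0 0 1; -56 -57 0 0 1; -87 -88 0 0 1; -117 -119 0 0 1; -148 -150 0 0 1; -179 -181 0 0 1; -209 -212 0 0 1; -240 -243 0 0 1; -270 -274 0 0 1; -301 -305 0 0 1; -331 -336 0 0 1; -362 -367 0 0 1; -393 -398 0 0 1; -423 -429 0 0 1; -454 -460 0 0 1; -479 -486 0 0 1; -500 -507 0 0 1; -510 -517 0 0 1; -510 -517 0 0 1"
  force: 5

```text
t: 3.4
tool_pos: [0.5154, -0.0364, 0.181]
orientation: [-0.362, -3.12, 0.0]
force: [0.6, 0.1, -0.7]
opening: 0.0005
gripper_force: 0.0
```

Call:
play_rows:
  increments: "0 0 10 0 1; 0 0 30 0 1; 0 0 50 0 1; 0 0 70 0 1; 0 0 90 0 1; 0 0 105 0 1; 0 0 113 0 1; 0 0 116 0 1; 0 0 116 0 1; 0 0 116 0 1"

```text
t: 4.4
tool_pos: [0.5163, -0.0348, 0.0662]
orientation: [0.358, 3.12, -0.0]
force: [0.4, -0.5, 0.1]
opening: 0.0005
gripper_force: 0.0
```

```bash
python3 - <<'E'
from h import *
a=robot.read_camera("top");b=robot.read_camera("scene")
C=lambda im,x,y,w,h:cv2.resize(im[y:y+h,x:x+w],(400,300),interpolation=cv2.INTER_CUBIC)
cv2.imwrite("pics/m2.png",np.hstack([C(a,230,170,72,54),C(b,225,140,96,72)]))
s=robot.read_state();print(s["tool_pos"],s["force"])
E
```

```text
[ 0.51629211 -0.03496929  0.0662374 ] [-0.2230597   0.00451501  0.58377441]
```

View pics/m2.png

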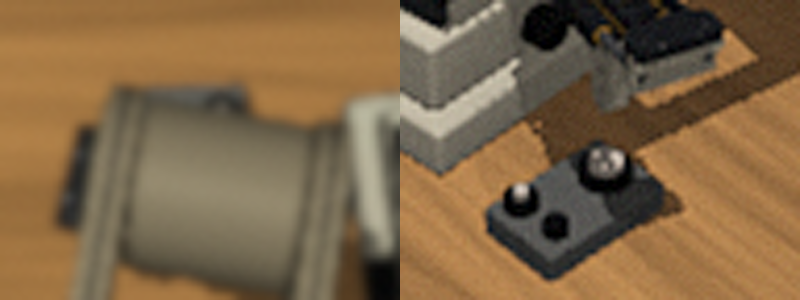

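```bash
python3 - <<'E'
from h import *
k=robot.calibration("scene");f=192/np.tan(np.radians(k["vertical_fov"])/2)
K=np.array([[f,0,k["cx"]],[0,f,k["cy"]],[0,0,1]])
P=np.array([[.5163,-.035,z] for z in (.03,.04,.048,.066,.08,.1,.12,.15)])
print(cv2.projectPoints(P,np.array(k["rvec"]),np.array(k["tvec"]),K,np.array(k["D"]))[0].reshape(-1,2).round(1).tolist())
b=cv2.imread("pics/scene0.png");c=robot.read_camera("scene")
C=lambda im:cv2.resize(im[145:195,245:305],(400,333),interpolation=cv2.INTER_NEAREST)
cv2.imwrite("pics/m3.png",np.hstack([C(b),C(c)]))
E
```

```text
[[274.0, 181.6], [274.2, 179.4], [274.2, 177.6], [274.5, 173.6], [274.6, 170.4], [274.9, 165.8], [275.1, 161.0], [275.5, 153.7]]
```

View pics/m3.png

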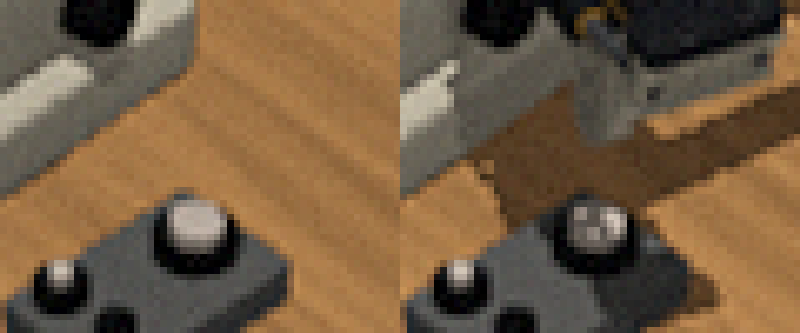

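```bash
python3 - <<'E'
from h import *
c=robot.read_camera("scene")
cv2.imwrite("pics/m4.png",cv2.resize(c[60:210,200:400],(800,600),interpolation=cv2.INTER_CUBIC))
s=robot.read_state();print(s["tool_pos"],s["q"],s["opening"],s["t"])
E
```

```text
[ 0.51608382 -0.03493796  0.06597829] [-1.66769557e-01 -8.02579576e-03  1.84761464e+00  3.86013754e-05
  1.30076011e+00 -1.50866290e+00] 0.0004596794158436156 4.6
```

View pics/m4.png

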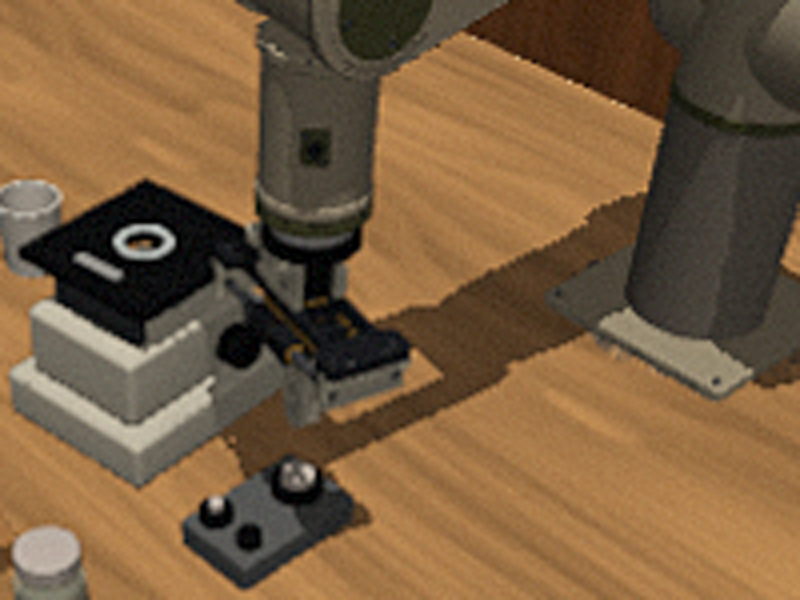

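Call:
play_rows:
  increments: "0 0 5 0 1; 0 0 10 0 1; 0 0 13 0 1; 0 0 16 0 1; 0 0 18 0 1; 0 0 20 0 1; 0 0 20 0 1; 0 0 20 0 1"

```text
t: 5.4
tool_pos: [0.5155, -0.0348, 0.0453]
orientation: [0.359, 3.121, 0.0]
force: [1.1, 0.2, -0.1]
opening: 0.0004
gripper_force: 0.0
```

Call:
play_rows:
  increments: "0 0 2 0 1; 0 0 3 0 1; 0 0 3 0 1; 0 0 3 0 1"

```text
t: 5.8
tool_pos: [0.5155, -0.0348, 0.0422]
orientation: [-0.359, -3.121, 0.0]
force: [-0.2, -0.4, -0.7]
opening: 0.0005
gripper_force: 0.0
```

```bash
python3 - <<'E'
from h import *
c=robot.read_camera("scene")
cv2.imwrite("pics/m5.png",cv2.resize(c[140:200,240:320],(800,600),interpolation=cv2.INTER_CUBIC))
s=robot.read_state();print(s["tool_pos"],s["force"],s["t"])
E
```

```text
[ 0.51554874 -0.03481852  0.04227731] [ 0.54501145  0.11463989 -0.33051191] 5.85
```

View pics/m5.png

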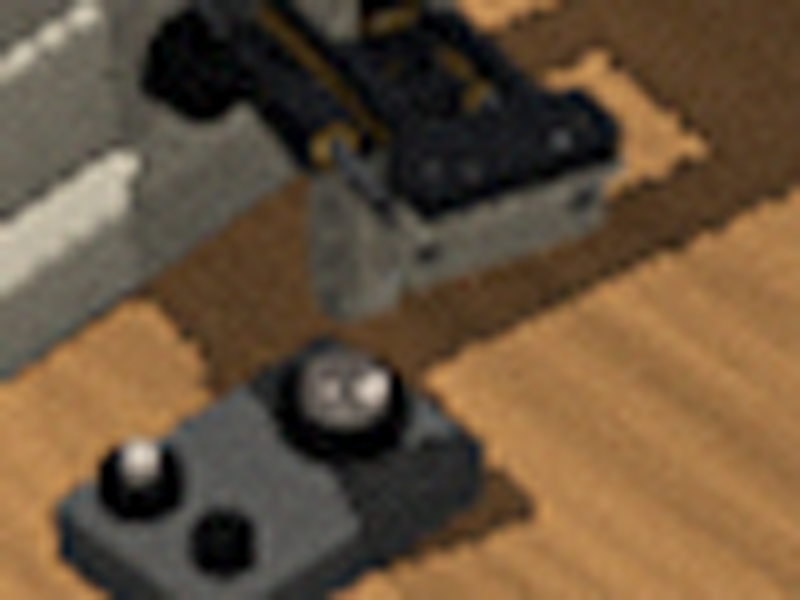

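Call:
play_rows:
  increments: "0 0 2 0 1; 0 0 4 0 1; 0 0 6 0 1; 0 0 6 0 1"

```text
t: 6.25
tool_pos: [0.5151, -0.0348, 0.0357]
orientation: [-0.359, -3.12, -0.0]
force: [-0.8, 0.1, 0.3]
opening: 0.0007
gripper_force: 0.0
```

Call:
play_rows:
  increments: "0 0 2 0 1; 0 0 4 0 1; 0 0 5 0 1; 0 0 5 0 1"

```text
t: 6.65
tool_pos: [0.5154, -0.0348, 0.031]
orientation: [-0.359, -3.121, -0.0]
force: [0.2, 0.2, -0.3]
opening: 0.0004
gripper_force: 0.0
```

Call:
play_rows:
  increments: "0 0 2 0 1; 0 0 4 0 1; 0 0 4 0 1; 0 0 4 0 1"

```text
t: 7.05
tool_pos: [0.5154, -0.0348, 0.0271]
orientation: [-0.359, -3.121, -0.0]
force: [-0.9, 0.3, 0.6]
opening: 0.0005
gripper_force: 0.0
```

Call:
play_rows:
  increments: "0 0 2 0 1; 0 0 4 0 1; 0 0 4 0 1; 0 0 4 0 1"

```text
t: 7.45
tool_pos: [0.5154, -0.0348, 0.0231]
orientation: [-0.359, -3.121, 0.0]
force: [-0.3, -0.1, -0.0]
opening: 0.0005
gripper_force: 0.0
```

Call:
play_rows:
  increments: "0 0 2 0 1; 0 0 3 0 1; 0 0 3 0 1; 0 0 3 0 1"

```text
t: 7.85
tool_pos: [0.5155, -0.0348, 0.0202]
orientation: [-0.359, -3.121, 0.0]
force: [0.4, -0.1, -0.2]
opening: 0.0009
gripper_force: 0.0
```

Call:
play_rows:
  increments: "0 0 2 0 1; 0 0 3 0 1; 0 0 3 0 1; 0 0 3 0 1"

```text
t: 8.25
tool_pos: [0.5154, -0.0348, 0.0172]
orientation: [-0.359, -3.121, 0.0]
force: [0.6, 0.0, 0.0]
opening: 0.0003
gripper_force: 0.0
```

```bash
python3 - <<'E'
from h import *
c=robot.read_camera("scene")
cv2.imwrite("pics/m6.png",cv2.resize(c[140:200,240:320],(800,600),interpolation=cv2.INTER_CUBIC))
s=robot.read_state();print(s["tool_pos"],s["force"],s["t"])
E
```

```text
[ 0.51551025 -0.03481911  0.01723378] [ 0.1665155  -0.46645945  0.29625082] 8.3
```

View pics/m6.png

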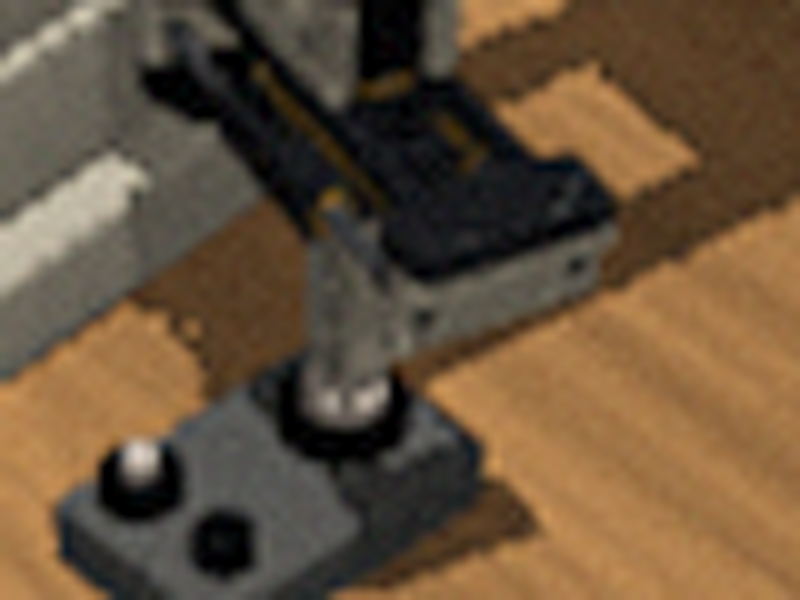

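Call:
play_rows:
  increments: "0 0 2 0 1; 0 0 3 0 1; 0 0 3 0 1; 0 0 3 0 1"

```text
t: 8.7
tool_pos: [0.5157, -0.0348, 0.0144]
orientation: [0.359, 3.121, -0.0]
force: [0.1, 0.2, 1.9]
opening: 0.0004
gripper_force: 0.8
```

Call:
play_rows:
  increments: "0 0 2 0 1; 0 0 2 0 1; 0 0 2 0 1"

```text
t: 9.0
tool_pos: [0.5157, -0.0349, 0.0124]
orientation: [0.359, 3.121, -0.0]
force: [-0.3, -0.3, 3.6]
opening: 0.0005
gripper_force: 1.4
```

Call:
play_rows:
  increments: "0 0 2 0 1; 0 0 2 0 1; 0 0 2 0 1"

```text
t: 9.3
tool_pos: [0.5157, -0.0349, 0.0104]
orientation: [0.358, 3.121, -0.0]
force: [0.9, -0.3, 4.0]
opening: 0.0005
gripper_force: 2.0
```

Call:
play_rows:
  increments: "0 0 1 0 1; 0 0 1.5 0 1; 0 0 1.5 0 1; 0 0 1.5 0 1"

```text
t: 9.7
tool_pos: [0.5158, -0.0349, 0.0089]
orientation: [0.359, 3.121, -0.0]
force: [-0.0, -0.9, 4.5]
opening: 0.0005
gripper_force: 2.4
```

Call:
play_rows:
  increments: "0 0 1 0 1; 0 0 1 0 1; 0 0 1 0 1"

```text
t: 10.0
tool_pos: [0.5158, -0.0349, 0.0087]
orientation: [0.358, 3.121, -0.0]
force: [-3.4, -0.3, 13.2]
opening: 0.0007
gripper_force: 6.6
```

Call:
play_rows:
  increments: "0 0 -3 0 1; 0 0 -10 0 1; 0 0 -25 0 1; 0 0 -45 0 1; 0 0 -65 0 1; 0 0 -80 0 1; 3 20 -90 0 1; 8 45 -90 0 1; 13 75 -90 0 1; 18 105 -90 0 1; 24 140 -90 0 1; 29 170 -90 0 1; 34 195 -90 0 1; 37 214 -90 0 1; 38 222 -90 0 1; 38 222 -90 0 1; 38 222 -90 0 1"

```text
t: 11.7
tool_pos: [0.5287, 0.1893, 0.0977]
orientation: [-0.359, -3.121, 0.001]
force: [-0.0, -0.0, -0.7]
opening: 0.0007
gripper_force: 0.0
```

```bash
python3 - <<'E'
from h import *
c=robot.read_camera("scene")
cv2.imwrite("pics/s7.png",c)
for q in ("square","record_top"):
  print(q,[(np.round(d["centre"],3).tolist(),round(d["conf"],2)) for d in robot.landmark_of("scene",q)[:3]])
s=robot.read_state();print(s["tool_pos"],s["force"],s["t"])
E
```

```text
square [([0.529, 0.192, 0.005], 0.72), ([0.548, 0.26, -0.002], 0.59), ([0.744, -0.18, 0.0], 0.58)]
record_top [([0.713, 0.088, -0.003], 0.6), ([0.549, -0.034, 0.004], 0.49), ([0.514, -0.035, 0.053], 0.37)]
[0.52889971 0.18898884 0.09776885] [-0.37350872  0.70691938  0.09309937] 11.85
```

Call:
play_rows:
  increments: "0 0 8 0 1; 0 1 22 0 1; 0 1 38 0 1; 0 1 52 0 1; 0 1 64 0 1; 0 1 73 0 1; 0 1 77 0 1; 0 1 78 0 1; 0 1 78 0 1; 0 1 78 0 1"

```text
t: 12.85
tool_pos: [0.5297, 0.1912, 0.0205]
orientation: [0.358, 3.12, 0.001]
force: [-0.3, -0.0, -0.3]
opening: 0.0006
gripper_force: 0.0
```

```bash
python3 - <<'E'
from h import *
c=robot.read_camera("scene")
cv2.imwrite("pics/m8.png",cv2.resize(c[180:255,280:380],(800,600),interpolation=cv2.INTER_CUBIC))
k=robot.calibration("scene");f=192/np.tan(np.radians(k["vertical_fov"])/2)
K=np.array([[f,0,k["cx"]],[0,f,k["cy"]],[0,0,1]])
s=robot.read_state();x,y,_=s["tool_pos"]
P=np.array([[x,y,.028],[x,y,.048],[x,y,.053],[x,y,.058],[x+.0075,y,.048],[x+.0075,y,.053],[x+.0075,y,.058]])
p=cv2.projectPoints(P,np.array(k["rvec"]),np.array(k["tvec"]),K,np.array(k["D"]))[0].reshape(-1,2)
print(((p-[280,180]+.5)*8-.5).round(0).tolist(),s["tool_pos"],s["force"],s["t"])
E
```

```text
[[331.0, 341.0], [338.0, 305.0], [339.0, 296.0], [341.0, 287.0], [324.0, 315.0], [326.0, 306.0], [328.0, 297.0]] [0.52970873 0.19112494 0.02050151] [ 0.3570467  -0.0971602  -0.40895575] 12.9
```

View pics/m8.png

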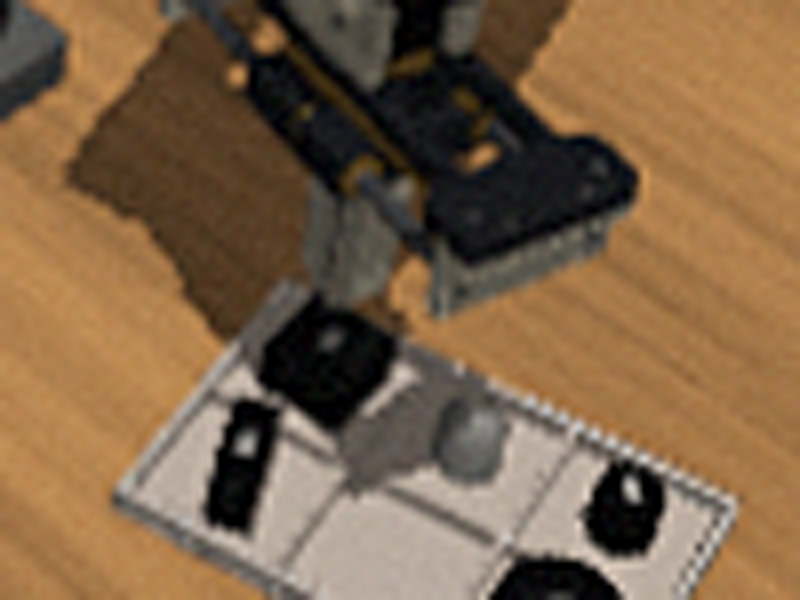

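Call:
play_rows:
  increments: "0 0 1 0 1; 0 0 2 0 1; 0 0 2 0 1; 0 0 2 0 1; 0 0 2 0 1; 0 0 2 0 1; 0 0 2 0 1; 0 0 2 0 1; 0 0 2 0 1; 0 0 2 0 1; 0 0 2 0 1; 0 0 2 0 1; 0 0 2 0 1; 0 0 2 0 1; 0 0 2 0 1; 0 0 2 0 1; 0 0 2 0 1; 0 0 2 0 1; 0 0 2 0 1; 0 0 2 0 1"

```text
t: 14.9
tool_pos: [0.5291, 0.191, 0.0178]
orientation: [0.359, 3.121, 0.0]
force: [-0.6, -0.6, 0.2]
opening: 0.0006
gripper_force: 0.0
```

Call:
play_rows:
  increments: "0 0 0 0 1; 0 0 0 0 1; 0 0 0 0 1; 0 0 0 0 1; 0 0 0 0 1; 0 0 0 0 1; 0 0 0 0 1; 0 0 0 0 1; 0 0 0 0 1; 0 0 0 0 1; 0 0 0 0 1; 0 0 0 0 1"

```text
t: 16.1
tool_pos: [0.5291, 0.191, 0.0177]
orientation: [-0.359, -3.121, 0.0]
force: [-0.3, 0.2, 0.5]
opening: 0.0003
gripper_force: 0.0
```

Call:
play_rows:
  increments: "0 0 -10 0 1; 0 0 -30 0 1; 0 0 -60 0 1; 0 0 -90 0 1; 0 0 -120 0 1; 0 0 -150 0 1; -1 -5 -170 0 1; -4 -20 -180 0 1; -9 -50 -180 0 1; -16 -85 -180 0 1; -23 -125 -180 0 1; -30 -165 -180 0 1; -37 -205 -180 0 1; -45 -245 -180 0 1; -52 -285 -180 0 1; -60 -325 -180 0 1; -67 -365 -180 0 1; -74 -400 -180 0 1; -78 -425 -180 0 1; -80 -434 -180 0 1"

```text
t: 18.1
tool_pos: [0.507, -0.2527, 0.1971]
orientation: [-0.363, -3.119, 0.0]
force: [0.0, 0.8, -0.1]
opening: 0.0005
gripper_force: 0.0
```

```bash
python3 - <<'E'
from h import *
s=robot.read_state()
for c in ("scene",):
  robot.read_camera(c);print([(np.round(d["centre"],3).tolist(),round(d["conf"],2)) for d in robot.landmark_of(c,"opening")[:3]])
s=robot.read_state();x=s["tool_pos"];print(x,s["t"],s["orientation"])
from scipy.spatial.transform import Rotation as R
for t in ([.508,-.250,.158],): print(R.from_rotvec(s["orientation"]).inv().apply(np.array(t)-x)*1e3)
E
```

```text
[([0.588, 0.204, 0.008], 0.75), ([0.506, -0.25, 0.169], 0.71)]
[ 0.50761531 -0.25101027  0.19714482] 18.2 [-3.62077500e-01 -3.11951908e+00 -6.37312503e-04]
[-0.18886736  1.06084541 39.14491731]
```

Call:
play_rows:
  increments: "0 1 5 0 1; 0 1 14 0 1; 0 1 24 0 1; 0 1 32 0 1; 0 1 37 0 1; 0 1 39 0 1; 0 1 39 0 1; 0 1 39 0 1; 0 1 39 0 1; 0 1 39 0 1"

```text
t: 19.2
tool_pos: [0.509, -0.2491, 0.1592]
orientation: [0.359, 3.12, -0.001]
force: [0.0, -0.1, 0.3]
opening: 0.0005
gripper_force: 0.0
```

```bash
python3 - <<'E'
from h import *
c=robot.read_camera("scene")
cv2.imwrite("pics/m9.png",cv2.resize(c[80:155,190:290],(800,600),interpolation=cv2.INTER_CUBIC))
k=robot.calibration("scene");f=192/np.tan(np.radians(k["vertical_fov"])/2)
K=np.array([[f,0,k["cx"]],[0,f,k["cy"]],[0,0,1]])
s=robot.read_state();x,y,_=s["tool_pos"]
P=np.array([[x,y,.167],[x,y,.187],[x,y,.192],[x,y,.197],[x+.0075,y,.187],[x+.0075,y,.192],[x+.0075,y,.197]])
p=cv2.projectPoints(P,np.array(k["rvec"]),np.array(k["tvec"]),K,np.array(k["D"]))[0].reshape(-1,2)
print(((p-[190,80]+.5)*8-.5).round(0).tolist(),s["tool_pos"],s["force"],s["t"])
E
```

```text
[[370.0, 324.0], [368.0, 285.0], [368.0, 275.0], [367.0, 264.0], [354.0, 291.0], [354.0, 280.0], [354.0, 270.0]] [ 0.50894792 -0.24904295  0.15910247] [-0.2547685  -0.173496    0.51545492] 19.25
```

View pics/m9.png

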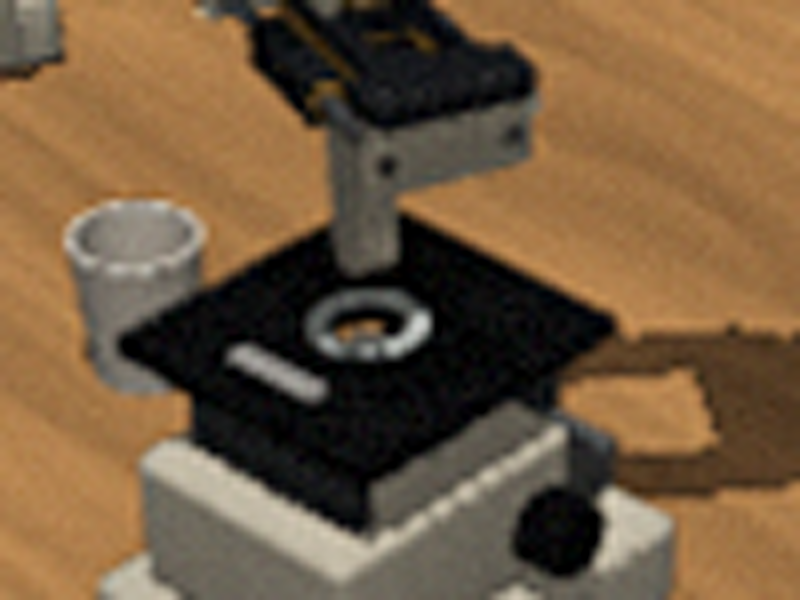

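Call:
play_rows:
  increments: "0 0 1 0 1; 0 0 1 0 1; 0 0 1 0 1; 0 0 1 0 1; 0 0 1 0 1; 0 0 1 0 1; 0 0 1 0 1; 0 0 1 0 1; 0 0 1 0 1; 0 0 1 0 1; 0 0 1 0 1; 0 0 1 0 1; 0 0 1 0 1; 0 0 1 0 1; 0 0 1 0 1; 0 0 1 0 1; 0 0 1 0 1; 0 0 1 0 1; 0 0 1 0 1; 0 0 1 0 1"

```text
t: 21.25
tool_pos: [0.5088, -0.2489, 0.1578]
orientation: [0.359, 3.121, -0.0]
force: [0.8, -1.2, 0.8]
opening: 0.0005
gripper_force: 0.0
```

Call:
play_rows:
  increments: "0 0 0 0 1; 0 0 0 0 1; 0 0 0 0 1; 0 0 0 0 1; 0 0 0 0 1; 0 0 0 0 1; 0 0 0 0 1; 0 0 0 0 1; 0 0 0 0 1; 0 0 0 0 1; 0 0 0 0 1; 0 0 0 0 1"

```text
t: 22.45
tool_pos: [0.5088, -0.2489, 0.1578]
orientation: [0.359, 3.121, -0.0]
force: [0.5, -0.1, -0.6]
opening: 0.0008
gripper_force: 0.0
```

Call:
play_rows:
  increments: "0 0 -10 0 1; 0 0 -30 0 1; 0 0 -50 0 1; 0 0 -70 0 1; 0 0 -80 0 1; 0 0 -80 0 1; 0 0 -80 0 1; 0 0 -80 0 1"

```text
t: 23.25
tool_pos: [0.5082, -0.2485, 0.2363]
orientation: [-0.358, -3.119, -0.001]
force: [-1.0, -0.0, -0.4]
opening: 0.0009
gripper_force: 0.0
```

```bash
python3 -c "
from plant import robot
print(robot.read_state()['tool_pos'],robot.close_job())"
```

```text
the job is handed in; nothing more can be done
[ 0.50820487 -0.24853451  0.23632353] None
```

I pressed the record button fully, pointed about 2.5 cm above the square and then above the stage opening for about 3 s each, and handed the job in at about 23 s (no verdict returned); the real fingertips sat about 34 mm above the reported tool point, so I set the pointing heights from the button contact and the camera, good to a few mm.

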